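# Bring the cream ramekin to the front of the condiment turntable

### The job

Turn the wooden turntable, pushing on its pegs with a fingertip, until the cream-coloured ramekin stands squarely in line with the brass marker on the foot, then take the hand away. Turn it gently, and do not touch, lift or upset the things that stand on the tray or beside it.

Things in the scene. Friction and masses are not known exactly. Their poses are not given: they have to be found in the camera images.
- turntable: Fixed dark steel foot, 144 mm wide and 9 mm high, under the wooden tray. Origin: on the worktop, on the tray's upright axis; z up. Its brass marker points along the foot's own -x axis. The tray's eight pegs are level rods of light wood, 10 mm thick, centre line 27 mm above the worktop, sticking straight out of the rim (88 mm from the axis), each ending in a 16 mm ball centred 128 mm from the axis.
- marker (a point): Top of the round end of the foot's brass marker, 105 mm from the axis. The marker is a 4 mm high tongue, 18 mm wide (end 26 mm), lying on the worktop; it sticks out from under the tray rim to 118 mm from the axis.
- tray (a joint): Turn of the wooden tray on the foot, rad, growing counter-clockwise from above; many turns either way. Friction about 0.07 N m (below 1 N at a peg): it stays where left and does not coast. The tray is a shallow tub 176 mm wide; floor 22 mm, rim 34 mm above the worktop. At value q its pegs point at q + k pi/4 (k = 0 to 7) counter-clockwise from the foot's own +x axis.
- ramekin_1: Cream-coloured fluted ramekin, 66 mm wide, 40 mm high, the one to bring to the marker. Origin: centre of its underside, on the tray floor about 45 mm from the tray's axis. Loose: it rides round with the tray.
- ramekin_2: Dark brown fluted ramekin, 66 mm wide, 40 mm high, loose on the tray. Origin: centre of its underside.
- egg_timer: Red kitchen timer, 66 mm wide, 57 mm high, loose on the tray. Origin: centre of its underside.
- salt_shaker: Glass salt shaker with a grey top, 44 mm wide, 90 mm high, loose on the worktop to the left of the turntable. Origin: centre of its underside.
- bell: Small brass table bell with a wooden handle, 55 mm wide, 91 mm high, loose on the worktop to the left of the salt shaker. Origin: centre of its underside.
- door_edge (a point): Point at worktop height on the free edge of the tall pantry door (42 mm thick, floor to 1.3 m, knobs near this edge) that stands open between robot and worktop, running from here to x = 0.26, y = 0.49. Keep the whole arm right of it, at -0.8 rad or beyond; fingers tilted outward 0.5 rad keep the elbow clear. A wall cabinet hangs 0.47 m above the worktop from x = 0.54.

How it is judged (in metres and radians):
On the way:
1. the fingers push the tray round (contact force between the fingers and tray above 0.2 N and (velocity of joint tray above 0.02 rad/s or velocity of joint tray below -0.02 rad/s)), for 0.05 s.
At the end, for the whole second after the job is handed in: The cream ramekin stands upright on the marker's side of the tray, its centre at least 30 mm from the tray's axis and within 7 mm of the line from the axis along the marker; tray at rest; the other things on the tray upright (x of ramekin_1 in the frame of turntable below -0.03 m and y of ramekin_1 in the frame of turntable between -0.007 and 0.007 m and velocity of joint tray between -0.05 and 0.05 rad/s and linear speed of ramekin_1 below 0.02 m/s and angle between each of ramekin_1, ramekin_2, egg_timer's own z axis and vertical below 0.1 rad); the robot touches nothing.
It fails at once if a thing on the tray is touched by the robot (over 0.5 N) (contact force between any of the arm, the fingers and ramekin_1 above 0.5 N or contact force between any of the arm, the fingers and ramekin_2 above 0.5 N or contact force between any of the arm, the fingers and egg_timer above 0.5 N).
It fails at once if a thing on the tray is lifted off it or tipped (height (world z) of any of ramekin_1, ramekin_2, egg_timer above 0.038 m or angle between any of ramekin_1, ramekin_2, egg_timer's own z axis and vertical above 0.4 rad).
It fails at once if the tray is spun faster than 3 rad/s (velocity of joint tray above 3 rad/s or velocity of joint tray below -3 rad/s).
It fails at once if the salt shaker or the bell is touched, or moved by more than 15 mm (contact force between any of the arm, the fingers and salt_shaker above 0.5 N or contact force between any of the arm, the fingers and bell above 0.5 N or distance of any of salt_shaker, bell from where it was at the start of the episode above 0.015 m).
It also fails if it takes over 72 s, if anything falls off the work surface, if the arm or the gripper's body presses on something with over 40 N, if the wrist force passes 120 N, or if a joint passes its speed limit or range.

### The arm

A 6-joint arm with a two-finger parallel gripper is mounted at the origin on a cart in front of the work surface, level with it; the furniture and walls round the work are solid. World frame = base frame: x ahead of the robot, y to its left, z up, the work surface at z = 0. Lengths are in mm, angles in degrees, forces in N, time in s.
With the tool pointing down it reaches from about 300 to 850 mm from the base axis. Payload 4.2 kg.
Tool frame: the origin (TCP) lies midway between the tips of the shut fingers; the grasp point (between the pads) lies 19 mm behind it; z points along the fingers, y is the line along which they close (so a half turn about z gives the same grasp; the last joint's range is limited). The gripper opens to 91 mm and grips with 3 to 60 N. Pads are 32 mm wide; open, the fingers measure 118 mm over their backs; the gripper's body (76 mm by 178 mm) begins 60 mm behind the grasp point.
Start: joints at [-68.297, 18.312, 89.639, -0, 72.044, -1.146], TCP at [223.284, -529.894, 213.976] pointing down, gripper open.
Joint ranges: [-177.97, 177.97], [-48.28, 115.42], [12.27, 149.76], [-77.06, 257.06], [2.81, 150.46], [-146.56, 146.56]. Speed limits (degrees/s): [147.25, 147.25, 180, 180, 180, 180].

### API

Orientations are given as [roll, pitch, yaw] about the fixed x, y, z axes, in that order (R = Rz(yaw) Ry(pitch) Rx(roll)).
In Python, from workcell import env, optics, readout, job_done gives the robot as it stands (env), with the cameras (optics), the job as plain functions and the readings (readout).
- The arm moves only by the tool shift_gripper, called as name(argument=value, ...) on one line, values as JSON. Schema: {"type":"object","properties":{"deltas":{"type":"array","items":{"type":"number"},"minItems":6,"maxItems":48},"aperture":{"type":"number"},"force":{"type":"number"},"only":{"type":"string"},"quiet":{"type":"boolean"},"lines":{"type":"string"}},"required":["deltas"],"additionalProperties":false}. deltas is one flat list of numbers that holds 1 to 8 rows one after another, with no inner brackets; each row has 6 numbers: dx, dy, dz in mm, then a rotation vector rx, ry, rz in degrees; each row shifts and turns the commanded pose from where the row before left it, along the tool's axes as they then stand; what a row does not reach is not made up. A row lasts 1/10 s, in which the tool goes at most 50 mm and 8.59 degrees, less where a joint would pass 70% of its speed; a pose out of reach is approached as far as the arm can. aperture is the finger opening in mm, set as the call begins (left out keeps the last). The fingers move at their own pace and stop on an object; force is the grip in N (left out, the last holds). Time passes only in rows, so rows that do not move let the fingers close. The tool returns the time, the measured TCP pose, the force, the opening and the grip force at its end. only (a regular expression) keeps the lines of the reply that match it, lines (a string "A,B") keeps lines A to B, and quiet returns only ok. Input that does not fit is refused with a message, and nothing moves.
- readout.state(): the state, without advancing time (a new reading comes with each control period).
- optics.grab_frame(name): name is "scene" or "top"; returns the picture (400x640x3 uint8, blue, green, red); there is no depth.
- optics.camera_model(name): a dict with "fx", "fy", "cx", "cy" (pixels), "D" ([k1, k2, p1, p2, k3] as OpenCV has them; the pictures are not rectified), "T" (4x4, takes a point from camera to world coordinates). Camera axes: x right, y up, looking along -z (the intrinsics and any distortion apply to the point x, -y, -z); pixel columns grow to the right and rows downward; lengths in mm; the calibration is good to about 2 mm. A picture is of the moment at which its call begins. camera_model takes no time and is no camera call.
- job_done(): hands the job in; it is judged then, once.
The state is a dict: "time_s": time; "qpos": joint angles; "qvel": joint speeds; "effort": joint torques, N m; "ee_pos": TCP position; "ee_rot": TCP orientation; "force": force on the tool from outside, world axes, zero at the start; "torque": the same for the moment, N m; "gripper_width": finger opening in mm; "gripper_force": force on a finger pad.
Only numpy, scipy, OpenCV 4.12 (cv2) and the standard library are available. Lean on these libraries where they do the work, as an engineer would, in place of code of your own. Each camera call takes 0.05 s, during which the arm holds its last target. There are 200 camera calls.

## Working session

There is one attempt and no reset: what is moved stays moved. The work goes in short steps, Python scripts to look and compute and a tool call to move; the robot and the scene stay as the last step left them, time stands still between calls to the robot, and variables do not carry over. Pictures are saved under pics/ and viewed, at most 10 in all, crops included, and the job is handed in when it is done.

```bash
ls; mkdir -p pics
```

Run:
```python
from workcell import env, optics, readout, job_done
import cv2
for n in("scene","top"):
    cv2.imwrite(f"pics/{n}0.png",optics.grab_frame(n)); m=optics.camera_model(n); print(n,m)
s=readout.state(); print(s)
```

```text
pics
workcell.py
scene {'fx': 419.9409455389313, 'fy': 419.9409455389313, 'cx': 325.2518970562759, 'cy': 193.19974904693106, 'D': array([-0.09774223,  0.        ,  0.        ,  0.        ,  0.        ]), 'T': array([[ 9.84002715e-01, -1.47273238e-01,  1.00245952e-01,
         5.93932481e+02],
       [ 1.78060846e-01,  8.31159745e-01, -5.26752137e-01,
        -8.00450141e+02],
       [-5.74390676e-03,  5.36175411e-01,  8.44087043e-01,
         7.73629871e+02],
       [ 0.00000000e+00,  0.00000000e+00,  0.00000000e+00,
         1.00000000e+00]])}
top {'fx': 407.55743331676024, 'fy': 407.55743331676024, 'cx': 329.152834729007, 'cy': 206.6349258031101, 'D': array([-0.02441147,  0.        ,  0.        ,  0.        ,  0.        ]), 'T': array([[-8.32642340e-03,  9.90348301e-01, -1.38350688e-01,
         3.96419302e+02],
       [-9.99926805e-01, -9.46056632e-03, -7.54200684e-03,
        -3.50943277e+02],
       [-8.77808952e-03,  1.38277764e-01,  9.90354586e-01,
         8.87894367e+02],
       [ 0.00000000e+00,  0.00000000e+00,  0.00000000e+00,
         1.00000000e+00]])}
{'time_s': 0.1, 'qpos': array([-6.82968774e+01,  1.83487642e+01,  8.96997339e+01, -2.13912413e-03,
        7.20426726e+01, -1.14764082e+00]), 'qvel': array([-0.03978072, -0.00655585, -0.11232006,  0.00486625, -0.0340544 ,
        0.04379832]), 'effort': array([ 2.55580680e-04, -4.13330019e+01, -2.32508826e+01,  7.28879124e-02,
        4.21983493e-02, -5.21979541e-05]), 'ee_pos': array([ 223.09961304, -529.46977399,  213.19430923]), 'ee_rot': array([-1.79908807e+02,  2.07423441e-04,  2.28514247e+01]), 'force': array([ 0.533294  , -0.78572022, -0.24862543]), 'torque': array([ 0.01583792,  0.03029917, -0.00138435]), 'gripper_force': 0.0, 'gripper_width': 91.07790393638658}
```

View pics/scene0.png

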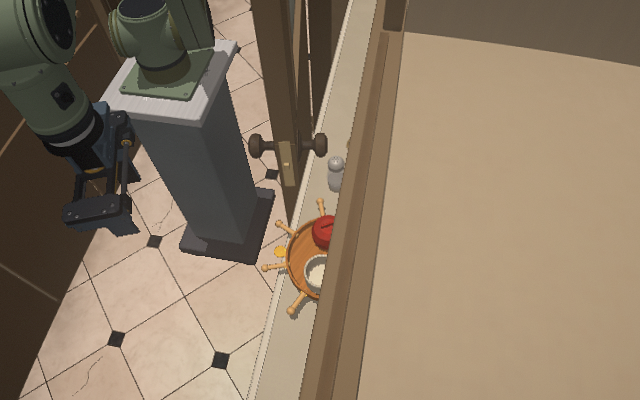

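View pics/top0.png

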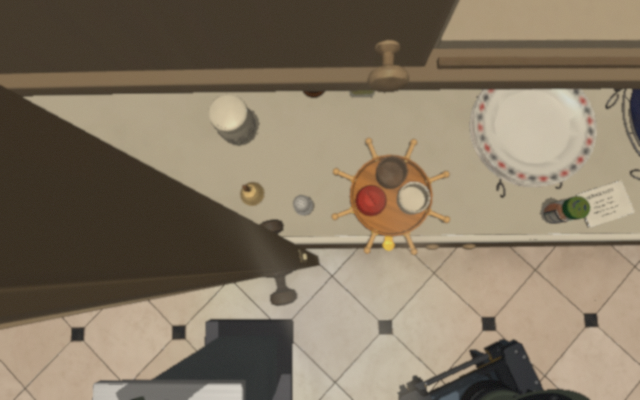

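The top view shows the tray centre at about (391,197), the cream ramekin at (413,197), the marker at (388,243), the timer at (371,200), the dark ramekin at (391,171), the salt at (303,204) and the door edge at about (318,262). The tray has to turn about 90° clockwise. Next I'll rectify and measure.

Create h.py:
```python
import numpy as np, cv2
from workcell import env, optics, readout, job_done
def proj(n,P):
    m=optics.camera_model(n);T=m["T"];P=np.atleast_2d(np.asarray(P,float))
    c=(P-T[:3,3])@T[:3,:3];c=c*[1,-1,-1]
    K=np.array([[m["fx"],0,m["cx"]],[0,m["fy"],m["cy"]],[0,0,1]])
    return cv2.projectPoints(c,np.zeros(3),np.zeros(3),K,m["D"])[0].reshape(-1,2)
def ray(n,uv,z):
    m=optics.camera_model(n);T=m["T"]
    K=np.array([[m["fx"],0,m["cx"]],[0,m["fy"],m["cy"]],[0,0,1]])
    p=cv2.undistortPoints(np.array([[uv]],float),K,m["D"])[0,0]
    d=T[:3,:3]@np.array([p[0],-p[1],-1]);o=T[:3,3]
    return (o+d*(z-o[2])/d[2])[:2]
def rect(n,img,z,x0,x1,y0,y1,s):  # up=+x, left=+y
    xs=np.arange(x1,x0,-1/s);ys=np.arange(y1,y0,-1/s)
    X,Y=np.meshgrid(xs,ys,indexing='ij')
    q=proj(n,np.c_[X.ravel(),Y.ravel(),np.full(X.size,z)]).reshape(X.shape+(2,)).astype(np.float32)
    return cv2.remap(img,q,None,cv2.INTER_CUBIC)
def blob(img,lo,hi,roi):
    h=cv2.cvtColor(img,cv2.COLOR_BGR2HSV);m=cv2.inRange(h,lo,hi);k=np.zeros_like(m)
    a,b,c,d=roi;k[b:d,a:c]=m[b:d,a:c];ys,xs=np.nonzero(k);return xs.mean(),ys.mean(),len(xs)
```

Run:
```python
from h import *
im=cv2.imread("pics/top0.png")
r=rect("top",im,27,200,560,-580,-180,2)
for x in range(200,561,50): cv2.line(r,(0,2*(560-x)),(8,2*(560-x)),(0,0,255),1)
for y in range(-550,-180,50): cv2.line(r,(2*(-180-y),0),(2*(-180-y),8),(0,0,255),1)
r=r[:600]; cv2.imwrite("pics/r0.png",r)
print(blob(im,(20,150,150),(32,255,255),(375,230,400,255)))
h=cv2.cvtColor(im,cv2.COLOR_BGR2HSV)
for uv in [(388,243),(413,188),(404,197),(413,197),(371,200),(429,197)]: print(uv,h[uv[1],uv[0]],ray("top",uv,62 if uv[0]==413 else 4))
for n,uv,z in [("salt",(303,204),70),("edge",(318,262),0),("bell",(252,193),60)]: print(n,ray("top",uv,z))
```

```text
(np.float64(388.09375), np.float64(243.25), 96)
(388, 243) [ 26 147 220] [ 439.31203763 -470.76063691]
(413, 188) [ 21  59 193] [ 548.86467662 -517.5162375 ]
(404, 197) [ 19  60 203] [ 539.6849303  -508.70798668]
(413, 197) [ 19  60 205] [ 530.10793828 -516.82017103]
(371, 200) [  4 170 159] [ 533.71490696 -436.1235036 ]
(429, 197) [ 18  61 160] [ 539.16258435 -563.61478789]
salt [ 516.58408639 -291.68124855]
edge [ 399.92242499 -319.08202613]
bell [ 542.04113474 -185.4688842 ]
```

View pics/r0.png

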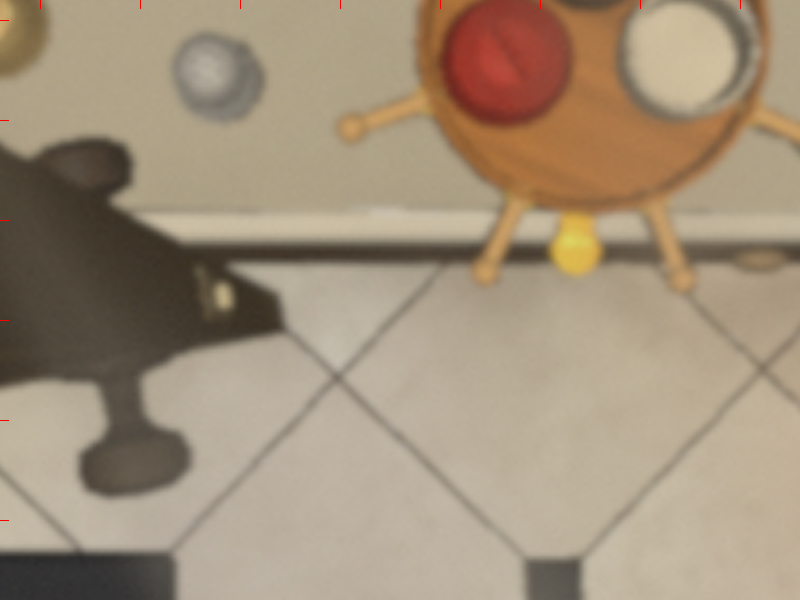

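The rectified view shows the marker at (575,248), the timer at (508,62), the cream ramekin at (685,58) and the four near pegs. The crop cuts off the tray, so I'll rectify a shifted window and fit the peg balls, using the scene view as a check.

Run:
```python
from h import *
from scipy.optimize import least_squares
im=cv2.imread("pics/top0.png"); sc=cv2.imread("pics/scene0.png")
m=ray("top",(388.1,243.25),4)
print("marker",m)
def mask(P):return None
# fit center + tray angle: peg ball/rod pixels have light-wood colour; maximise contrast vs. between pegs
h=cv2.cvtColor(im,cv2.COLOR_BGR2LAB).astype(float)
b=cv2.GaussianBlur(h[:,:,2],(3,3),0)
def samp(P):
    q=proj("top",P).astype(np.float32);return cv2.remap(b.astype(np.float32),q[:,0].reshape(-1,1),q[:,1].reshape(-1,1),cv2.INTER_LINEAR).ravel()
def score(p):
    cx,cy,a=p;th=a+np.arange(8)*np.pi/4
    # rods on-axis minus off-axis, ball vs beyond
    tot=0
    for rr,s in[(np.arange(98,130,3),1)]:
        R,T=np.meshgrid(rr,th);P=lambda o:np.c_[(cx+R*np.cos(T)-o*np.sin(T)).ravel(),(cy+R*np.sin(T)+o*np.cos(T)).ravel(),np.full(R.size,27)]
        tot+=2*samp(P(0)).mean()-samp(P(13)).mean()-samp(P(-13)).mean()
    P=lambda r:np.c_[cx+r*np.cos(th),cy+r*np.sin(th),np.full(8,27)]
    tot+=samp(P(128)).mean()-samp(P(143)).mean()
    return tot
from scipy.optimize import differential_evolution
r=differential_evolution(lambda p:-score(p),[(520,570),(-490,-450),(0,np.pi/4)],seed=1)
cx,cy,a=r.x;print("centre",r.x,np.degrees(a),r.fun)
d=m-np.array([cx,cy]);print("marker r,ang",np.hypot(*d),np.degrees(np.arctan2(d[1],d[0])))
o=im.copy();o2=sc.copy()
th=a+np.arange(8)*np.pi/4
P=np.c_[cx+128*np.cos(th),cy+128*np.sin(th),np.full(8,27)]
big=cv2.resize(o[120:270,315:465],None,fx=3.5,fy=3.5,interpolation=cv2.INTER_CUBIC)
for u,v in proj("top",P): cv2.circle(big,(int((u-315+.5)*3.5),int((v-120+.5)*3.5)),6,(255,0,0),1)
big2=cv2.resize(o2[180:330,240:340],None,fx=3.5,fy=3.5,interpolation=cv2.INTER_CUBIC)
for u,v in proj("scene",P): cv2.circle(big2,(int((u-240+.5)*3.5),int((v-180+.5)*3.5)),6,(255,0,0),1)
# cream: circle rim at z=62
gb=cv2.cvtColor(im,cv2.COLOR_BGR2HSV);k=cv2.inRange(gb,(12,30,150),(28,85,255))
k[:, :380]=0;k[:,440:]=0;k[:160]=0;k[230:]=0
n,l,st,ce=cv2.connectedComponentsWithStats(k);i=1+st[1:,4].argmax();print("cream",st[i],ce[i],ray("top",ce[i],62))
lp=l==i
cv2.imwrite("pics/chk.png",np.hstack([big[:525],big2[:525,:260]]))
```

```text
marker [ 438.77100098 -470.96182809]Traceback (most recent call last):
  File "<stdin>", line 23, in <module>
    return fun(*args, **kwargs)
    ret = solver.solve()
    next(self)
    ~~~~^^^^^^
    energy = self.func(parameters)
    return self.f(x, *self.args)
           ~~~~~~^^^^^^^^^^^^^^^
  File "<stdin>", line 23, in <lambda>
  File "<stdin>", line 20, in score
  File "<stdin>", line 11, in samp
  File "h.py", line 4, in proj
    m=optics.camera_model(n);T=m["T"];P=np.atleast_2d(np.asarray(P,float))
ValueError: time passes only in moves, steps and waits
```

Run:
```python
s=open('h.py').read().replace('optics.camera_model(n)','CM(n)').replace("from workcell import env, optics, readout, job_done\n",'''from workcell import env, optics, readout, job_done
from functools import lru_cache
from scipy.optimize import differential_evolution
CM=lru_cache(None)(optics.camera_model)
''')
s+='''
def measure(im,c=None,prior=None):
    """peg fit (cx,cy,a) ; cream centre at rim height"""
    b=cv2.GaussianBlur(cv2.cvtColor(im,cv2.COLOR_BGR2LAB)[:,:,2],(3,3),0).astype(np.float32)
    def samp(P):
        q=proj("top",P).astype(np.float32);return cv2.remap(b,q[:,:1].copy(),q[:,1:].copy(),cv2.INTER_LINEAR).ravel()
    def score(p):
        cx,cy,a=p if c is None else (*c,p[0]);th=a+np.arange(8)*np.pi/4
        R,T=np.meshgrid(np.arange(98,130,3),th)
        P=lambda o:np.c_[(cx+R*np.cos(T)-o*np.sin(T)).ravel(),(cy+R*np.sin(T)+o*np.cos(T)).ravel(),np.full(R.size,27)]
        f=lambda r:np.c_[cx+r*np.cos(th),cy+r*np.sin(th),np.full(8,27)]
        return 2*samp(P(0)).mean()-samp(P(13)).mean()-samp(P(-13)).mean()+samp(f(128)).mean()-samp(f(143)).mean()
    B=[(0,np.pi/4)]
    if c is None:B=[(520,570),(-490,-450)]+B
    r=differential_evolution(lambda p:-score(p),B,seed=1,maxiter=80)
    k=cv2.inRange(cv2.cvtColor(im,cv2.COLOR_BGR2HSV),(12,30,150),(28,85,255))
    k[:,:370]=0;k[:,440:]=0;k[:160]=0;k[233:]=0
    n,l,st,ce=cv2.connectedComponentsWithStats(k);i=1+st[1:,4].argmax()
    return r.x,st[i],ce[i],ray("top",ce[i],62)
'''
open('h.py','w').write(s)
```

Create chk.py:
```python
from h import *
im=cv2.imread("pics/top0.png"); sc=cv2.imread("pics/scene0.png")
m=ray("top",(388.1,243.25),4)
(cx,cy,a),st,ce,cr=measure(im)
print("centre",cx,cy,np.degrees(a),"cream",st,ce,cr)
d=m-np.array([cx,cy]);print("marker r,ang",np.hypot(*d),np.degrees(np.arctan2(d[1],d[0])))
d=cr-np.array([cx,cy]);print("cream r,ang",np.hypot(*d),np.degrees(np.arctan2(d[1],d[0])))
th=a+np.arange(8)*np.pi/4
P=np.c_[cx+128*np.cos(th),cy+128*np.sin(th),np.full(8,27)]
t=np.linspace(0,2*np.pi,60)
C=np.c_[cr[0]+33*np.cos(t),cr[1]+33*np.sin(t),np.full(60,62)]
def ov(n,im,u0,v0,u1,v1,f=3.5):
    b=cv2.resize(im[v0:v1,u0:u1],None,fx=f,fy=f,interpolation=cv2.INTER_CUBIC)
    for Q,r,col in((P,6,(255,0,0)),(C,1,(0,255,0))):
        for u,v in proj(n,Q): cv2.circle(b,(int((u-u0+.5)*f),int((v-v0+.5)*f)),r,col,1)
    return b
cv2.imwrite("pics/chk.png",np.hstack([ov("top",im,320,120,460,270),ov("scene",sc,250,180,330,330)]))
```

```bash
python3 chk.py
```

```text
centre 540.9783920680071 -476.4201425390184 20.414875350736484 cream [399 182  32  31 629] [412.43720191 197.75198728] [ 528.55706317 -515.60791624]
marker r,ang 102.35303605936537 176.94306279103216
cream r,ang 41.109257101334855 -107.58702693350655
```

View pics/chk.png

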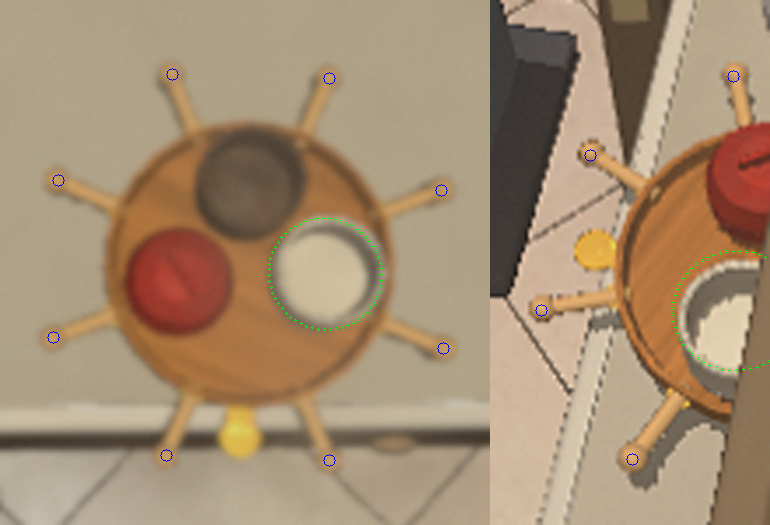

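Both views confirm the peg fit. I have the tray axis at (541,−476), the marker at 176.9° and the cream ramekin at −107.6°, so the turn needed is about −75.5°. I plan two strokes on the near-side pegs, and I'll check hand clearance for each wrist spin and tilt.

Create clr.py:
```python
import numpy as np
from scipy.spatial.transform import Rotation as Ro
from h import ray
c=np.array([541,-476.4])
tim=ray("top",(371,200.5),75);br=ray("top",(391.5,171.5),62)
print("timer",tim,"brown",br)
items=[(np.array([528.6,-516.5]),33,62),(br,33,62),(tim,33,79)]
def rot(p,a): 
    C,S=np.cos(a),np.sin(a);return c+np.array([[C,-S],[S,C]])@(p-c)
def box(hx,hy,z0,z1):
    g=np.stack(np.meshgrid(np.linspace(-hx,hx,13),np.linspace(-hy,hy,25),np.linspace(z0,z1,15),indexing='ij'),-1).reshape(-1,3);return g
B=np.vstack([box(38,89,-180,-79)]);F=box(16,14,-79,0)
def frame(az,tilt,spin):
    # tool z: down & outward; base y=radial outward/up ; then spin about tool z
    u=np.array([np.cos(az),np.sin(az),0]);z=np.cos(tilt)*np.array([0,0,-1])+np.sin(tilt)*u
    y=np.cos(tilt)*u+np.sin(tilt)*np.array([0,0,1]);x=np.cross(y,z)
    return np.c_[x,y,z]@Ro.from_euler('z',spin,degrees=True).as_matrix()
def clear(phi,turn,tilt,spin,r=112,h=16):
    tip=np.r_[c+r*np.array([np.cos(phi),np.sin(phi)]),h];R=frame(np.arctan2(tip[1],tip[0]),tilt,spin)
    m=[]
    for P in(B@R.T+tip,F@R.T+tip):
        d=1e9
        for p,rr,hh in items:
            q=rot(p,turn);dr=np.hypot(*(P[:,:2]-q).T)-rr;dz=P[:,2]-hh
            d=min(d,np.where((dr<0)|(dz<0),np.maximum(dr,dz),np.hypot(dr,dz)).min())
        dr=np.hypot(*(P[:,:2]-c).T)-88;dz=P[:,2]-34
        d2=np.maximum(dr,dz).min()
        dr=np.hypot(*(P[:,:2]-c).T)-136;dp=P[:,2].min()-35
        m+= [d,d2,dp]
    # door: distance of body pts to door edge (xy)
    P=B@R.T+tip;m.append(np.hypot(*(P[:,:2]-[400,-319]).T).min());return m
if __name__=="__main__":
  for tilt in(0,.25,.5):
    for spin in(0,30,45,60,90,-30,-45,-60):
        L=[clear(np.radians(f),np.radians(t),tilt,spin) for f,t in zip(np.r_[np.linspace(-149,-187,4),np.linspace(-142,-180,4)],np.r_[np.linspace(0,-37.5,4),np.linspace(-37.5,-75,4)])]
        print(tilt,spin,"body item,rim,peg | fing item,rim,- | door",np.min(L,0).round(0))
```

```bash
python3 clr.py
```

```text
timer [ 521.66605878 -429.25822926] brown [ 583.98949537 -474.31382392]
0 0 body item,rim,peg | fing item,rim,- | door [ 33.  61.  60.  16.   3. -19.  53.]
0 30 body item,rim,peg | fing item,rim,- | door [ 28.  61.  60.  16.   3. -19.  58.]
0 45 body item,rim,peg | fing item,rim,- | door [ 16.  61.  60.  16.   3. -19.  54.]
0 60 body item,rim,peg | fing item,rim,- | door [ 16.  61.  60.  16.   3. -19.  51.]
0 90 body item,rim,peg | fing item,rim,- | door [ 16.  61.  60.  16.   3. -19.  88.]
0 -30 body item,rim,peg | fing item,rim,- | door [ 17.  61.  60.  16.   3. -19.  91.]
0 -45 body item,rim,peg | fing item,rim,- | door [ 16.  61.  60.  16.   3. -19. 105.]
0 -60 body item,rim,peg | fing item,rim,- | door [ 16.  61.  60.  17.   4. -19. 109.]
0.25 0 body item,rim,peg | fing item,rim,- | door [ 30.  38.  36.  16.   3. -22.  38.]
0.25 30 body item,rim,peg | fing item,rim,- | door [ 27.  39.  34.  16.   3. -24.  21.]
0.25 45 body item,rim,peg | fing item,rim,- | door [ 11.  39.  35.  16.   3. -24.  24.]
0.25 60 body item,rim,peg | fing item,rim,- | door [  9.  39.  38.  16.   3. -24.  
[... 357 characters left out ...]
.]
0.5 0 body item,rim,peg | fing item,rim,- | door [ 29.  26.   8.  17.   4. -26.  38.]
0.5 30 body item,rim,peg | fing item,rim,- | door [ 26.  20.   4.  16.   3. -29.   2.]
0.5 45 body item,rim,peg | fing item,rim,- | door [ 20.  21.   7.  16.   3. -29.   1.]
0.5 60 body item,rim,peg | fing item,rim,- | door [  1.  22.  13.  16.   3. -29.   1.]
0.5 90 body item,rim,peg | fing item,rim,- | door [  7.  33.  32.  17.   4. -27.   6.]
0.5 -30 body item,rim,peg | fing item,rim,- | door [ 27.  33.   4.  16.   3. -29.  48.]
0.5 -45 body item,rim,peg | fing item,rim,- | door [ 25.  33.   7.  16.   3. -29.  44.]
0.5 -60 body item,rim,peg | fing item,rim,- | door [ 11.  36.  13.  17.   4. -29.  35.]
```

Create go.py:
```python
import sys,numpy as np
from workcell import env, optics, readout, job_done
from scipy.spatial.transform import Rotation as Ro
from clr import frame,c
R0=frame(np.radians(-50),.5,-45)
def show(*tg):
    s=readout.state();R=Ro.from_euler('xyz',s["ee_rot"],degrees=True).as_matrix()
    print("t",s["time_s"],"pos",s["ee_pos"].round(1),"q",s["qpos"].round(1),"F",s["force"].round(1))
    rv=Ro.from_matrix(R.T@R0).as_rotvec(degrees=True);print("rotvec left",rv.round(2))
    p=s["ee_pos"];Q=R0
    for t in tg:
        t=np.array(t,float);print("to",t.round(1),"tool d",(Q.T@(t-p)).round(1),"len",np.linalg.norm(t-p).round(1));p=t
def P(phi,r=116,z=20): a=np.radians(phi);return np.r_[c+r*np.array([np.cos(a),np.sin(a)]),z]
```

Run:
```python
from go import *
print(R0.round(3)); show(P(-138,118,140),P(-138,118,20),P(-150),P(-160),P(-170),P(-180),P(-187))
```

```text
timer [ 521.66605878 -429.25822926] brown [ 583.98949537 -474.31382392]
[[ 0.143  0.941  0.308]
 [ 0.93  -0.021 -0.367]
 [-0.339  0.339 -0.878]]
t 0.1 pos [ 223.1 -529.5  213.2] q [-68.3  18.3  89.7  -0.   72.   -1.1] F [ 0.5 -0.8 -0.2]
rotvec left [-29.27  -7.29 -60.79]
to [ 453.3 -555.4  140. ] tool d [ 33.6 192.3 144.7] len 242.9
to [ 453.3 -555.4   20. ] tool d [ 40.7 -40.7 105.3] len 120.0
to [ 440.5 -534.4   20. ] tool d [ 17.7 -12.4 -11.6] len 24.5
to [ 432.  -516.1   20. ] tool d [15.8 -8.4 -9.4] len 20.2
to [ 426.8 -496.5   20. ] tool d [17.4 -5.3 -8.8] len 20.2
to [ 425.  -476.4   20. ] tool d [18.5 -2.1 -7.9] len 20.2
to [ 425.9 -462.3   20. ] tool d [13.3  0.5 -4.9] len 14.2
```

shift_gripper(deltas=[0,0,0,-3.66,-0.91,-7.6,0,0,0,-3.66,-0.91,-7.6,0,0,0,-3.66,-0.91,-7.6,0,0,0,-3.66,-0.91,-7.6,0,0,0,-3.66,-0.91,-7.6,0,0,0,-3.66,-0.91,-7.6,0,0,0,-3.66,-0.91,-7.6,0,0,0,-3.66,-0.91,-7.6], aperture=0, force=10)

```text
time_s: 0.9
ee_pos: [223.5, -528.7, 213.4]
ee_rot: [159.1, 19.0, 79.8]
force: [0.5, -0.2, -0.4]
gripper_width: 30.0
gripper_force: 0.0
```

Run:
```python
from go import *
show(P(-138,118,140))
```

```text
timer [ 521.66605878 -429.25822926] brown [ 583.98949537 -474.31382392]
t 0.9 pos [ 223.5 -528.7  213.4] q [-74.7   6.7 111.3  18.3  37.5 -80.2] F [ 0.5 -0.2 -0.4]
rotvec left [-0.7  -0.28 -1.58]
to [ 453.3 -555.4  140. ] tool d [ 32.9 191.9 145. ] len 242.7
```

shift_gripper(deltas=[4,24,18,-0.7,-0.3,-1.6,4,24,18,0,0,0,4,24,18,0,0,0,4,24,18,0,0,0,4,24,18,0,0,0,4,24,18,0,0,0,4,24,18,0,0,0,5,24,19,0,0,0])

```text
time_s: 1.7
ee_pos: [454.5, -557.6, 139.5]
ee_rot: [158.9, 19.7, 81.0]
force: [-1.1, -0.4, -0.0]
gripper_width: 0.5
gripper_force: 0.0
```

shift_gripper(deltas=[0,0,0,0,0,0,0,0,0,0,0,0])

```text
time_s: 1.9
ee_pos: [453.5, -557.0, 139.2]
ee_rot: [159.0, 19.7, 81.1]
force: [0.1, 0.7, 0.1]
gripper_width: 0.5
gripper_force: 0.0
```

Run:
```python
from go import *
show(P(-138,118,20))
import cv2
cv2.imwrite("pics/s1.png",np.hstack([optics.grab_frame("top")[100:400,280:560],optics.grab_frame("scene")[0:300,100:400]]))
```

```text
timer [ 521.66605878 -429.25822926] brown [ 583.98949537 -474.31382392]
t 1.9 pos [ 453.5 -557.   139.2] q [-52.3  22.4 101.4   2.2  27.7 -48.7] F [0.1 0.7 0.1]
rotvec left [-0.16 -0.09 -0.2 ]
to [ 453.3 -555.4   20. ] tool d [ 42.  -40.6 103.9] len 119.2
```

View pics/s1.png

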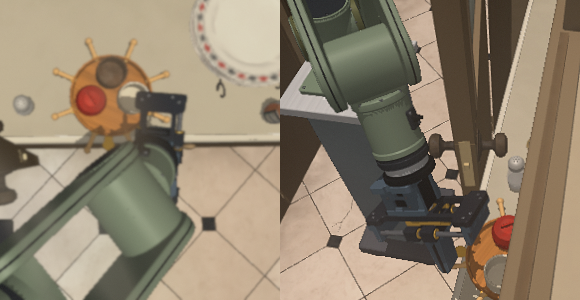

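The hand is above the right-hand gap between pegs, at about (160,105) in the left panel, clear of the door. I'll lower it.

shift_gripper(deltas=[7,-7,17.3,0,0,0,7,-7,17.3,0,0,0,7,-7,17.3,0,0,0,7,-7,17.3,0,0,0,7,-6,17.3,0,0,0,7,-6,17.3,0,0,0,0,0,0,0,0,0,0,0,0,0,0,0])

```text
time_s: 2.8
ee_pos: [453.2, -556.4, 22.2]
ee_rot: [158.8, 19.8, 80.9]
force: [-0.5, 0.0, 0.9]
gripper_width: 0.6
gripper_force: 0.0
```

Run:
```python
from go import *
show(P(-150),P(-160))
```

```text
timer [ 521.66605878 -429.25822926] brown [ 583.98949537 -474.31382392]
t 2.8 pos [ 453.2 -556.4   22.2] q [-52.2  30.8 108.4   4.5  12.3 -51. ] F [-0.5  0.   0.9]
rotvec left [-0.08  0.07 -0.3 ]
to [ 440.5 -534.4   20. ] tool d [ 19.4 -13.1 -10. ] len 25.4
to [ 432.  -516.1   20. ] tool d [15.8 -8.4 -9.4] len 20.2
```

shift_gripper(deltas=[5,-3,-2.5,0,0,0,5,-3,-2.5,0,0,0,5,-3,-2.5,0,0,0,4.5,-3,-2.5,0,0,0,4,-2,-2.3,0,0,0,4,-2,-2.3,0,0,0,4,-2,-2.3,0,0,0,4,-2,-2.3,0,0,0])

```text
time_s: 3.6
ee_pos: [434.2, -514.9, 19.5]
ee_rot: [158.9, 19.7, 81.0]
force: [0.8, -0.6, 0.1]
gripper_width: 0.4
gripper_force: 0.4
```

Run:
```python
from go import *
show(P(-170),P(-180))
```

```text
timer [ 521.66605878 -429.25822926] brown [ 583.98949537 -474.31382392]
t 3.6 pos [ 434.2 -514.9   19.5] q [-51.1  28.3 114.5   2.9   8.7 -48.5] F [ 0.8 -0.6  0.1]
rotvec left [-0.08  0.02 -0.25]
to [ 426.8 -496.5   20. ] tool d [15.8 -7.2 -9.4] len 19.8
to [ 425.  -476.4   20. ] tool d [18.5 -2.1 -7.9] len 20.2
```

shift_gripper(deltas=[4.4,-1.4,-2.2,0,0,0,4.4,-1.4,-2.2,0,0,0,4.4,-1.4,-2.2,0,0,0,4.4,-1.4,-2.2,0,0,0,4.6,-0.5,-2,0,0,0,4.6,-0.5,-2,0,0,0,4.6,-0.5,-2,0,0,0,4.6,-0.5,-2,0,0,0])

```text
time_s: 4.4
ee_pos: [426.5, -474.5, 19.0]
ee_rot: [159.0, 19.7, 81.0]
force: [0.4, -0.8, 0.0]
gripper_width: 0.7
gripper_force: 0.4
```

Run:
```python
from go import *
from h import measure
import cv2
show(P(-187)); im=optics.grab_frame("top"); print(measure(im,c)); cv2.imwrite("pics/s2.png",cv2.resize(im[130:270,320:470],None,fx=4,fy=4))
```

```text
timer [ 521.66605878 -429.25822926] brown [ 583.98949537 -474.31382392]
t 4.4 pos [ 426.5 -474.5   19. ] q [-48.7  26.2 119.1  -6.5   6.3 -37.2] F [ 0.4 -0.8  0. ]
rotvec left [-0.18 -0.05 -0.26]
to [ 425.9 -462.3   20. ] tool d [10.9 -0.5 -5.6] len 12.3
(array([0.52711891]), array([392, 193,  32,  32, 690], dtype=int32), array([406.53623188, 208.70724638]), array([ 506.01002412, -502.71904755]))
```

View pics/s2.png

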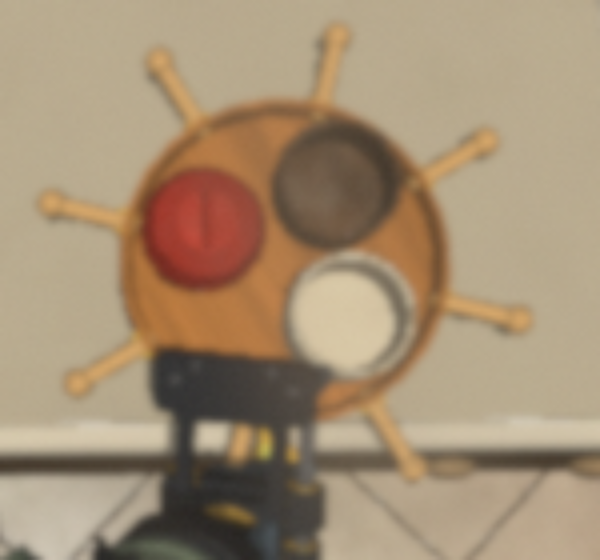

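The tray has turned −35.2° with no disturbance, and the cream ramekin is now at −143°. Next I'll back off, lift over the pegs and take the next one.

Run:
```python
from go import *
show(P(-174,118),P(-174,118,75),P(-155,138,75),P(-129,120,75),P(-129,118,20))
```

```text
timer [ 521.66605878 -429.25822926] brown [ 583.98949537 -474.31382392]
t 4.45 pos [ 426.  -473.5   18.6] q [-48.7  26.2 119.2  -6.5   6.3 -37.1] F [-0.4  0.7  0.7]
rotvec left [-0.24 -0.12 -0.24]
to [ 423.6 -488.7   20. ] tool d [-15.   -1.5   3.6] len 15.5
to [ 423.6 -488.7   75. ] tool d [-18.6  18.6 -48.3] len 55.0
to [ 415.9 -534.7   75. ] tool d [-43.9  -6.3  14.5] len 46.6
to [ 465.5 -569.7   75. ] tool d [-25.4  47.3  28.1] len 60.6
to [ 466.7 -568.1   20. ] tool d [ 20.3 -17.5  48.1] len 55.0
```

shift_gripper(deltas=[-5,-0.5,1.2,0,0,0,-5,-0.5,1.2,0,0,0,-5,-0.5,1.2,0,0,0,-6,6,-16,0,0,0,-6,6,-16,0,0,0,-6.6,6.6,-16.3,0,0,0,0,0,0,0,0,0])

```text
time_s: 5.15
ee_pos: [425.2, -491.5, 78.2]
ee_rot: [158.7, 19.9, 81.0]
force: [0.3, -1.0, -0.5]
gripper_width: 0.3
gripper_force: 0.0
```

shift_gripper(deltas=[-15,-2,5,0,0,0,-15,-2,5,0,0,0,-14,-2,5,0,0,0,-8.5,16,9,0,0,0,-8.5,16,9,0,0,0,-8.5,15.3,9,0,0,0,0,0,0,0,0,0])

```text
time_s: 5.85
ee_pos: [467.3, -572.4, 75.1]
ee_rot: [158.9, 19.7, 81.1]
force: [-1.1, 0.9, -0.0]
gripper_width: 0.4
gripper_force: 0.0
```

Run:
```python
from go import *
show(P(-129,118,20))
```

```text
timer [ 521.66605878 -429.25822926] brown [ 583.98949537 -474.31382392]
t 5.85 pos [ 467.3 -572.4   75.1] q [-52.1  28.2 102.7   2.7  20.6 -49.1] F [-1.1  0.9 -0. ]
rotvec left [-0.11 -0.02 -0.22]
to [ 466.7 -568.1   20. ] tool d [ 22.6 -19.3  46.6] len 55.3
```

shift_gripper(deltas=[5.6,-4.8,11.7,0,0,0,5.6,-4.8,11.7,0,0,0,5.6,-4.8,11.7,0,0,0,5.6,-4.8,11.7,0,0,0,0,0,0,0,0,0,0,0,0,0,0,0])

```text
time_s: 6.45
ee_pos: [465.0, -566.9, 20.5]
ee_rot: [159.0, 19.7, 81.0]
force: [0.1, 0.0, 0.2]
gripper_width: 0.2
gripper_force: 0.0
```

Run:
```python
from go import *
show(P(-137,117),P(-145),P(-154),P(-163),P(-172),P(-180))
from h import measure
print(measure(optics.grab_frame("top"),c))
```

```text
timer [ 521.66605878 -429.25822926] brown [ 583.98949537 -474.31382392]
t 6.45 pos [ 465.  -566.9   20.5] q [-51.9  31.9 106.1   3.6  13.5 -49.9] F [0.1 0.  0.2]
rotvec left [-0.18 -0.07 -0.26]
to [ 455.4 -556.2   20. ] tool d [ 8.7 -9.4 -6.4] len 14.3
to [ 446.  -542.9   20. ] tool d [11.  -9.2 -7.8] len 16.3
to [ 436.7 -527.3   20. ] tool d [13.3 -9.  -8.6] len 18.2
to [ 430.1 -510.3   20. ] tool d [14.8 -6.6 -8.3] len 18.2
to [ 426.1 -492.5   20. ] tool d [16.  -4.1 -7.7] len 18.2
to [ 425.  -476.4   20. ] tool d [14.9 -1.4 -6.3] len 16.2
(array([0.5194081]), array([392, 193,  23,  31, 300], dtype=int32), array([399.78      , 208.39666667]), array([ 506.78203539, -488.93605025]))
```

shift_gripper(deltas=[4.4,-4.7,-3.2,0,0,0,4.4,-4.7,-3.2,0,0,0,3.7,-3.1,-2.6,0,0,0,3.7,-3.1,-2.6,0,0,0,3.7,-3.1,-2.6,0,0,0,4.4,-3,-2.9,0,0,0,4.4,-3,-2.9,0,0,0,4.4,-3,-2.9,0,0,0])

```text
time_s: 7.3
ee_pos: [437.4, -527.3, 20.9]
ee_rot: [158.9, 19.7, 81.0]
force: [0.5, -0.3, 0.7]
gripper_width: 0.7
gripper_force: 0.4
```

shift_gripper(deltas=[4.9,-2.2,-2.8,0,0,0,4.9,-2.2,-2.8,0,0,0,4.9,-2.2,-2.8,0,0,0,4,-1,-1.9,0,0,0,4,-1,-1.9,0,0,0,0,0,0,0,0,0])

```text
time_s: 7.9
ee_pos: [429.0, -501.3, 21.1]
ee_rot: [158.9, 19.7, 81.1]
force: [1.4, -1.0, 0.8]
gripper_width: 0.3
gripper_force: 0.6
```

Create see.py:
```python
from go import *
from h import measure,ray
import cv2,sys
show(P(-180)); im=optics.grab_frame("top");cv2.imwrite(f"pics/{sys.argv[1]}.png",im)
a,st,ce,cr=measure(im,c);d=cr-c
print("tray",np.degrees(a[0])-45,"cream",st,ce,cr,np.hypot(*d),np.degrees(np.arctan2(d[1],d[0])))
```

```bash
python3 see.py s3
```

```text
timer [ 521.66605878 -429.25822926] brown [ 583.98949537 -474.31382392]
t 7.9 pos [ 429.  -501.3   21.1] q [-50.5  27.3 116.2   1.4   7.9 -46.7] F [ 1.4 -1.   0.8]
rotvec left [-0.1  -0.01 -0.22]
to [ 425.  -476.4   20. ] tool d [22.9 -4.7 -9.5] len 25.2
tray -1.9502595733919463 cream [381 198  32  21 446] [395.98878924 208.82735426] [ 505.96832481 -481.16275453] 35.35395448079088 -172.25778381850697
```

shift_gripper(deltas=[3,-0.7,-1.3,0,0,0,3,-0.7,-1.3,0,0,0,3,-0.6,-1.2,0,0,0,0,0,0,0,0,0,-4,0.5,1.5,0,0,0,-4,0.5,1.5,0,0,0,-6,6,-16,0,0,0,-6,6,-16,0,0,0])

```text
time_s: 8.75
ee_pos: [427.4, -500.6, 56.9]
ee_rot: [159.0, 19.7, 81.0]
force: [-0.6, -0.5, 0.2]
gripper_width: 0.8
gripper_force: 0.0
```

shift_gripper(deltas=[-6,6,-16,0,0,0,-6,6,-16,0,0,0,-15,-3,4,0,0,0,-20,-5,5,0,0,0,-20,-5,5,0,0,0,-20,-5,5,0,0,0,-20,-5,5,0,0,0,-20,-5,5,0,0,0])

```text
time_s: 9.55
ee_pos: [392.7, -618.1, 97.2]
ee_rot: [158.9, 19.7, 81.0]
force: [0.2, 0.4, -0.5]
gripper_width: 0.6
gripper_force: 0.0
```

shift_gripper(deltas=[-20,-5,5,0,0,0,-20,-5,5,0,0,0,0,0,0,0,0,0])

```text
time_s: 9.85
ee_pos: [380.0, -660.6, 99.0]
ee_rot: [158.8, 19.8, 80.8]
force: [-0.0, 0.3, 1.1]
gripper_width: 0.5
gripper_force: 0.0
```

```bash
python3 see.py s4
```

Run:
```python
import cv2
im=cv2.imread("pics/s4.png");cv2.imwrite("pics/s4c.png",cv2.resize(im[130:270,320:470],None,fx=4,fy=4,interpolation=cv2.INTER_CUBIC))
```

```text
timer [ 521.66605878 -429.25822926] brown [ 583.98949537 -474.31382392]
t 9.85 pos [ 380.  -660.6   99. ] q [-63.8  28.5  97.8  14.5  26.4 -69.8] F [-0.   0.3  1.1]
rotvec left [-0.07  0.17 -0.37]
to [ 425.  -476.4   20. ] tool d [204.5  11.7  15.6] len 205.4
tray -7.16793143008983 cream [379 199  32  32 717] [394.0376569  214.31101813] [ 494.72665592 -476.83608993] 46.27539893550545 -179.46004825661026
```

View pics/s4c.png

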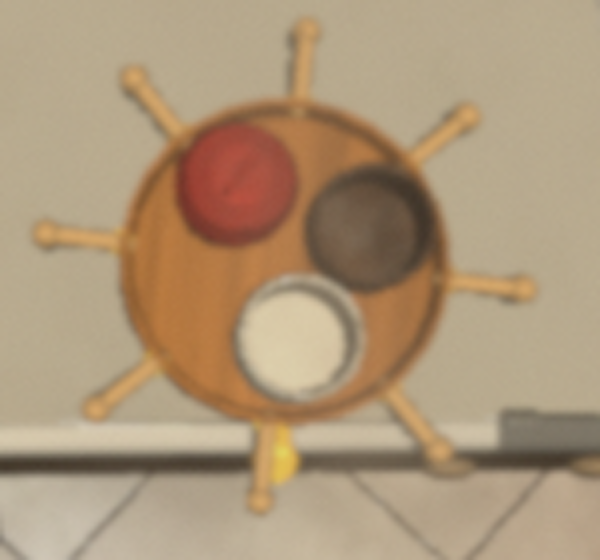

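The hand is clear. The cream ramekin at (299,338) in the crop is nearly over the marker at (282,455), and the measured offset from the line is about 2–3 mm. I'll cross-check with the scene camera before deciding on a nudge.

Run:
```python
from h import *
c=np.array([541,-476.4])
s0=cv2.imread("pics/scene0.png");b=blob(s0,(18,150,150),(32,255,255),(270,240,288,262));m2=ray("scene",b[:2],4);m1=ray("top",(388.1,243.25),4)
print(b,"marker scene",m2,"top",m1)
s=optics.grab_frame("scene");cv2.imwrite("pics/sc4.png",s);t=cv2.imread("pics/s4.png")
# rim fit: saturation just outside minus just inside rim, free centre, z=62
from scipy.optimize import minimize
th=np.linspace(0,2*np.pi,120)
def fit(n,im,sel):
    S=cv2.GaussianBlur(cv2.cvtColor(im,cv2.COLOR_BGR2HSV)[:,:,1],(3,3),0).astype(np.float32)
    def f(p):
        g=lambda r:(lambda q:cv2.remap(S,q[:,:1].copy(),q[:,1:].copy(),1).mean())(proj(n,np.c_[p[0]+r*np.cos(sel),p[1]+r*np.sin(sel),np.full(len(sel),62)]).astype(np.float32))
        return g(31)-g(36)
    return differential_evolution(f,[(480,512),(-492,-460)],seed=1,maxiter=60)
for n,im in(("top",t),("scene",s)):
    r=fit(n,im,th);print(n,r.x,r.fun)
    for ang in(176.94,):
        u=np.array([np.cos(np.radians(ang)),np.sin(np.radians(ang))]);d=r.x-c;print(" along",d@u,"side(ccw+)",u[0]*d[1]-u[1]*d[0])
u=(m2-c);print("marker ang scene",np.degrees(np.arctan2(u[1],u[0])))
v=s[170:330,230:350];cv2.imwrite("pics/sc4c.png",cv2.resize(v,None,fx=4,fy=3.7,interpolation=cv2.INTER_CUBIC))
```

```text
(np.float64(279.7837837837838), np.float64(251.17117117117118), 111) marker scene [ 437.34242248 -471.42631923] top [ 438.77100098 -470.96182809]
top [ 495.26877443 -477.48755498] -54.551490783691406
 along 45.60796559770329 side(ccw+) 3.527214420964112
scene [ 497.18263271 -480.63087793] -61.89751434326172
 along 43.52904024719927 side(ccw+) 6.563890568961408
marker ang scene 177.25295021503257
```

View pics/sc4c.png

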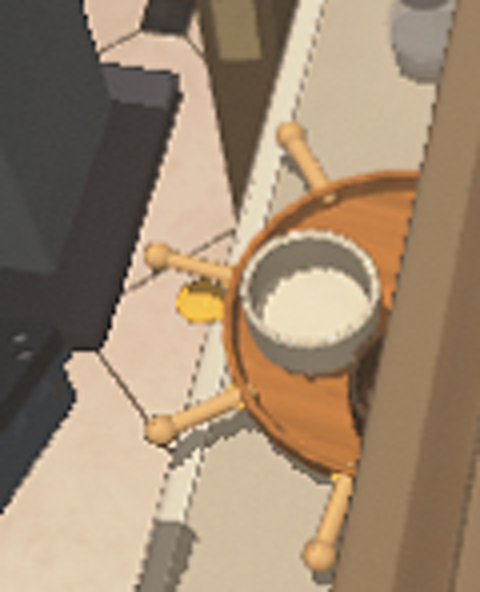

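The scene view shows the cream ramekin at (311,300), slightly off the marker–axis line at (203,302) in the same sense as the top view. The top rim fit gives 3.5 mm, so I'll nudge about 4° more.

Run:
```python
from go import *
show([415,-510,90],[424,-509,20],[426.6,-492,20],[426,-483.5,20])
```

```text
timer [ 521.66605878 -429.25822926] brown [ 583.98949537 -474.31382392]
t 9.95 pos [ 380.5 -657.5   98.1] q [-63.6  28.4  98.   14.5  26.5 -69.8] F [-0.6  0.  -0.1]
rotvec left [-0.13 -0.04 -0.31]
to [ 415. -510.   90.] tool d [144.8  26.6 -36.4] len 151.7
to [ 424. -509.   20.] tool d [ 25.9 -15.3  63.8] len 70.6
to [ 426.6 -492.    20. ] tool d [16.2  2.1 -5.4] len 17.2
to [ 426.  -483.5   20. ] tool d [ 7.8 -0.7 -3.3] len 8.5
```

shift_gripper(deltas=[29,5.3,-7.3,0,0,0,29,5.3,-7.3,0,0,0,29,5.3,-7.3,0,0,0,29,5.3,-7.3,0,0,0,29,5.3,-7.3,0,0,0,0,0,0,0,0,0,0,0,0,0,0,0])

```text
time_s: 10.65
ee_pos: [416.6, -508.9, 91.1]
ee_rot: [158.9, 19.7, 81.1]
force: [0.0, -1.1, 0.8]
gripper_width: 0.7
gripper_force: 0.0
```

shift_gripper(deltas=[5.2,-3,12.8,0,0,0,5.2,-3,12.8,0,0,0,5.2,-3,12.8,0,0,0,5.2,-3,12.8,0,0,0,5.2,-3,12.8,0,0,0,0,0,0,0,0,0,0,0,0,0,0,0])

```text
time_s: 11.35
ee_pos: [425.3, -509.8, 20.9]
ee_rot: [158.9, 19.8, 81.0]
force: [0.3, -0.5, 0.2]
gripper_width: 0.4
gripper_force: 0.0
```

Run:
```python
from go import *
show([426.6,-492,20],[426,-483.5,20])
```

```text
timer [ 521.66605878 -429.25822926] brown [ 583.98949537 -474.31382392]
t 11.35 pos [ 425.3 -509.8   20.9] q [-51.5  27.6 115.7   4.3   8.1 -50.3] F [ 0.3 -0.5  0.2]
rotvec left [-0.08  0.05 -0.29]
to [ 426.6 -492.    20. ] tool d [17.   0.5 -5.4] len 17.9
to [ 426.  -483.5   20. ] tool d [ 7.8 -0.7 -3.3] len 8.5
```

shift_gripper(deltas=[4.3,0.1,-1.4,0,0,0,4.3,0.1,-1.4,0,0,0,4.3,0.1,-1.4,0,0,0,4.1,0.1,-1.2,0,0,0,2.6,-0.2,-1.1,0,0,0,2.6,-0.2,-1.1,0,0,0,2.6,-0.2,-1.1,0,0,0,0,0,0,0,0,0])

```text
time_s: 12.15
ee_pos: [426.1, -482.3, 19.9]
ee_rot: [158.9, 19.7, 81.0]
force: [0.6, 0.0, 1.5]
gripper_width: 0.6
gripper_force: 0.0
```

shift_gripper(deltas=[-4,0.5,1.5,0,0,0,-4,0.5,1.5,0,0,0,-6,6,-16,0,0,0,-6,6,-16,0,0,0,-6,6,-16,0,0,0,-6,6,-16,0,0,0,-15,-3,4,0,0,0,-20,-5,5,0,0,0])

```text
time_s: 12.95
ee_pos: [416.7, -526.7, 95.0]
ee_rot: [158.8, 19.8, 81.1]
force: [0.2, 0.0, -0.4]
gripper_width: 0.5
gripper_force: 0.0
```

shift_gripper(deltas=[-20,-5,5,0,0,0,-20,-5,5,0,0,0,-20,-5,5,0,0,0,-20,-5,5,0,0,0,-20,-5,5,0,0,0,-20,-5,5,0,0,0,0,0,0,0,0,0,0,0,0,0,0,0])

```text
time_s: 13.75
ee_pos: [379.2, -648.1, 97.4]
ee_rot: [158.9, 19.7, 81.0]
force: [0.8, 0.3, -0.9]
gripper_width: 0.6
gripper_force: 0.0
```

```bash
python3 see.py s5
```

Run:
```python
import cv2
im=cv2.imread("pics/s5.png");cv2.imwrite("pics/s5c.png",cv2.resize(im[130:270,290:470],None,fx=4,fy=4,interpolation=cv2.INTER_CUBIC))
```

```text
timer [ 521.66605878 -429.25822926] brown [ 583.98949537 -474.31382392]
t 13.75 pos [ 379.2 -648.1   97.4] q [-63.3  27.8  99.3  14.6  25.7 -69.6] F [ 0.8  0.3 -0.9]
rotvec left [-0.12 -0.04 -0.31]
to [ 425.  -476.4   20. ] tool d [192.4  13.2  19. ] len 193.8
tray -11.155493923962815 cream [378 199  32  32 723] [392.6735823  214.29875519] [ 494.77834064 -474.05569736] 46.281071174731515 177.0965202671772
```

View pics/s5c.png

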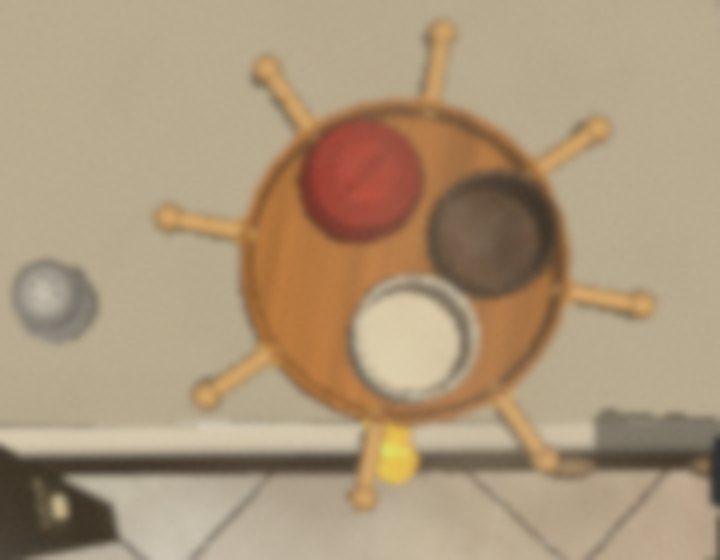

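The cream ramekin at (414,338) is now in line with the marker at (398,455): 177.1° against 176.9°. Everything stands upright and the hand is clear, so I'm handing in.

```bash
python3 -c "
from workcell import env, optics, readout, job_done
print(job_done())"
```

```text
the job is handed in; nothing more can be done
None
```

I turned the tray about 77° clockwise with three gentle peg pushes, bringing the cream ramekin into line with the brass marker (177.1° against 176.9° in the last top view), took the hand away and handed the job in at about 14 s; no verdict was returned.

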